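Open the child-safe reagent bottle and hold its cap up

ROBOT

A 7-joint arm with a two-finger parallel gripper is mounted at the origin on the work surface. World frame = base frame: x ahead of the robot, y to its left, z up, the work surface at z = 0. Lengths are in m, angles in rad, forces in N, time in s.
With the tool pointing down it reaches from about 0.425 to 0.95 m from the base axis. Payload 4.7 kg.
Tool frame: the origin (TCP) lies at the very end of the fingers, on their centre line; the grasp point (between the pads) lies 19 mm behind it; z points along the fingers, y is the direction in which the jaws open and shut (so a half turn about z gives the same grasp; the last joint's range is limited). The gripper opens to 87 mm and grips with 3 to 60 N. Pads are 19 mm wide; open, the fingers measure 117 mm over their backs; the gripper's body (75 mm by 190 mm) begins 51 mm behind the grasp point.
Start: joints at [-0.029, 0.469, -0.049, 1.532, 0.024, 1.141, -0.082], TCP at [0.675, 0, 0.223] pointing down, gripper open.
Joint ranges: [-2.59, 2.59], [-0.33, 1.99], [-1.39, 1.29], [0.1, 2.45], [-1.04, 4.18], [0.21, 1.99], [-2.66, 2.66]. Speed limits (rad/s): [2.57, 2.57, 3.14, 3.14, 3.14, 3.14, 3.14].

INTERFACE

Orientations are given as a unit quaternion [w, x, y, z].
In Python, from cell import robot gives the robot as it stands. The module is installed in compiled form; this text tells all that it offers. Calls block until the motion is done:
- robot.goto(position, orientation): joint-space move of the TCP to a pose.
- robot.move_linear(position, attitude=None, speed=0.15, guard=None): straight line of the TCP; attitude=None keeps the orientation; speed is the mean speed in m/s. With guard (N) it stops when the force on the tool has changed by that much, and returns True; else False.
- robot.move_j(angles): joint-space move.
- robot.command_gripper(opening, squeeze=None): finger opening in m; squeeze is the grip in N (None keeps the last); returns when the fingers have stopped.
- robot.dwell(seconds).
- robot.ik(position, orientation): joint angles nearest the present ones, or None.
- robot.observe(): the state.
- robot.grab_frame(name): name is "scene" or "side" or "wrist"; returns a dict with "image" (400x640x3 uint8, blue, green, red), "z_map" (400x640 float32, m along the optical axis (not along the pixel's ray), 0 where there is no reading), "mtx" (3x3 intrinsics, pixels), "dist" ([k1, k2, p1, p2, k3] as OpenCV has them; the pictures are not rectified), "rvec" (rotation vector, rad) and "tvec" (3), from world to camera coordinates, as OpenCV has them; the wrist camera has in their place "T_tool_cam" (4x4, takes a point from camera to tool coordinates, whose origin is the TCP and whose axes are the flange's). Camera axes: x right, y down, z forward; pixel columns grow to the right and rows downward; lengths in m; the calibration is good to about 2 mm. A picture is of the moment at which its call begins: read the wrist's pose just before it.
A pose or a line that the arm cannot do raises robot.PlanningError and nothing moves.
- robot.job_done(): hands the job in, once; it reports no verdict.
The state is a dict: "time": time; "q": joint angles; "dq": joint speeds; "joint_efforts": joint torques, N m; "tcp_pos": TCP position; "tcp_rot": TCP orientation; "contact_force": force on the tool from outside, world axes, zero at the start; "moment": the same for the moment, N m; "width": finger opening in m.
Only numpy, scipy, OpenCV 4.12 (cv2) and the standard library are available. Lean on these libraries where they do the work, as an engineer would, in place of code of your own. Each camera call takes 0.05 s, during which the arm holds its last target.

TASK

On the lab bench, open the amber bottle in the blue-jawed clamp: press its red push-and-turn safety cap down against the spring, keep it down while you twist it anticlockwise (seen from above) past the safety catch, then lift it off. Finish still holding the cap in the gripper, upright and still, about a hand's width above the open bottle. Leave the white jar, the blue vial rack and the marker pen where they are.

Things in the scene. Friction and masses are not known exactly. Their poses are not given: they have to be found in the camera images.
- cap_center (a point): Red push-and-turn safety cap, 50 g, locked on the bottle. 50 mm tall: below, a skirt 60 mm in diameter, 22 mm tall, with a flat ledge on top; above it a ribbed round grip, 40 mm in diameter. The point is on its axis, 25 mm above its underside, 3 mm above the ledge, 13 mm above the mouth when locked. z is its axis, up; x is its white index mark, which when locked agrees with the mouth's x.
- cap_grip (a point): Middle of the cap's round grip (40 mm in diameter, 28 mm tall), on the axis, 11 mm above cap_center, 14 mm above the ledge and 14 mm below the cap's top. Take it from above with the fingers either side, at any yaw; fingertips may rest on the 10 mm wide ledge and press there.
- seal (a joint): Sprung white seal, 26 mm in diameter, in the bottle's mouth, that pushes the cap up: about 0 with the cap locked, 0.006 m with the cap pressed to its hard stop 6 mm down, -0.002 with the cap off (it then stands 8 mm out of the mouth). About 6 N at 0, 11 N at 0.006.
- mouth (a point): Rim centre of the amber bottle (76 mm in diameter), 135 mm above the bench, z up. Clamped to the bench (clamp 130 by 110 mm, up to 60 mm high): it cannot move. Teeth on the neck catch 3 lugs in the cap: press it 4 to 6 mm down and, keeping it down, turn it anticlockwise from above (positive about z). From 0.55 to 1.5 rad (best 1.0) it is free to lift straight off. Clockwise is blocked.
- jar_center (a point): Bystander: white plastic jar with a plain blue cap and yellow label, loose, 72 mm in diameter, 132 mm tall; this point is half-way up on its axis. Not to be moved.
- rack_center (a point): Bystander: blue vial rack, loose, 105 by 210 by 40 mm (x, y, z), with small vials up to 58 mm; the point is the middle of the block. Not to be moved.
- marker_center (a point): Bystander: black marker pen, loose, about 118 mm long (x), 14 mm thick, lying on the bench; the point is on its axis, half-way up. Not to be moved.
Mind the look-alikes: they are no part of the job. There is more than one size of the part that bears cap_center; the job needs the middle-sized.

How it is judged:
On the way, in this order (a step that is already met when the one before it is completed fails the run):
1. the cap is pressed down at least 3 mm on the bottle (z of cap_center in the frame of mouth below 0.01 m and horizontal distance between cap_center and mouth below 0.006 m and angle between the x axis of cap_center and the x axis of mouth, either way round below 0.3 rad), for 0.1 s.
2. the cap is twisted past the catch while still on the bottle (angle between the x axis of cap_center and the x axis of mouth, either way round above 0.45 rad and z of cap_center in the frame of mouth below 0.019 m and horizontal distance between cap_center and mouth below 0.008 m), for 0.05 s.
At the end, for the whole second after the job is handed in: The cap is gripped by the fingers, its centre 60 to 200 mm above the bottle's mouth and within 40 mm of its axis sideways, within 0.3 rad of upright, still (under 0.03 m/s) and not touching the bottle (z of cap_center in the frame of mouth between 0.06 and 0.2 m and horizontal distance between cap_center and mouth below 0.04 m and angle between cap_center's own z axis and vertical below 0.3 rad and contact force between cap and the fingers above 0.5 N and contact force between cap and bottle below 0.05 N and linear speed of cap below 0.03 m/s); the arm keeps its last pose, push and grip.
It fails at once if the white jar is moved over 25 mm or tipped (distance of jar_center from where it was at the start of the episode above 0.025 m or angle between jar_center's own z axis and vertical above 0.3 rad).
It fails at once if the vial rack is moved over 25 mm or tipped (distance of rack_center from where it was at the start of the episode above 0.025 m or angle between rack_center's own z axis and vertical above 0.3 rad).
It fails at once if the marker pen is moved over 25 mm or tipped (distance of marker_center from where it was at the start of the episode above 0.025 m or angle between marker_center's own z axis and vertical above 0.3 rad).
It also fails if it takes over 38 s, if anything falls off the work surface, if the arm or the gripper's body presses on something with over 40 N, if the wrist force passes 120 N, or if a joint passes its speed limit or range.

## Working session

There is one attempt and no reset: what is moved stays moved. The work goes in short steps, each a Python script; the robot and the scene stay as the last script left them, time stands still between calls to the robot, and variables do not carry over. Pictures are saved under pics/ and viewed, and the job is handed in when it is done.

```bash
mkdir -p pics
python3 - <<'E'
from cell import robot
import cv2,numpy as np
s=robot.observe();print(s)
for n in("scene","side"):
    f=robot.grab_frame(n);cv2.imwrite(f"pics/{n}0.png",f["image"]);np.savez(f"{n}0.npz",**f)
    print(n,f["mtx"],f["dist"],f["rvec"],f["tvec"])
E
```

```text
{'time': 0.0, 'q': array([-0.02891509,  0.46945825, -0.04861074,  1.53370041,  0.02406546,
        1.14096282, -0.08230985]), 'dq': array([-2.91200953e-03,  5.35966550e-04,  2.39340588e-04, -6.50358181e-04,
       -5.80586614e-04, -3.88376827e-05, -1.26769970e-03]), 'joint_efforts': array([ 8.49551179e-05, -5.07972229e+01, -8.03461717e-02, -2.36155879e+01,
       -6.12773141e-02,  3.78107757e-02,  1.50727069e-04]), 'tcp_pos': array([6.74404165e-01, 4.03314237e-05, 2.21485379e-01]), 'tcp_rot': array([-6.76341935e-04,  7.07093481e-01,  7.07119412e-01, -6.98781553e-04]), 'contact_force': array([ 0.03139245, -0.1802122 , -0.39978934]), 'moment': array([-0.00208683,  0.04233189,  0.00269346]), 'width': 0.08715539187554792}
scene [[397.31613389   0.         321.71915243]
 [  0.         397.31613389 203.14012487]
 [  0.           0.           1.        ]] [-0.06268373  0.          0.          0.          0.        ] [ 0.74721073  2.61150354 -1.08983239] [ 0.50454013 -0.12314973  0.96369851]
side [[452.49716386   0.         326.82531477]
 [  0.         452.49716386 196.25689208]
 [  0.           0.           1.        ]] [-0.03018191  0.          0.          0.          0.        ] [ 0.89511397 -2.36360473  1.22321669] [0.44281285 0.32150717 0.68690192]
```

View pics/scene0.png

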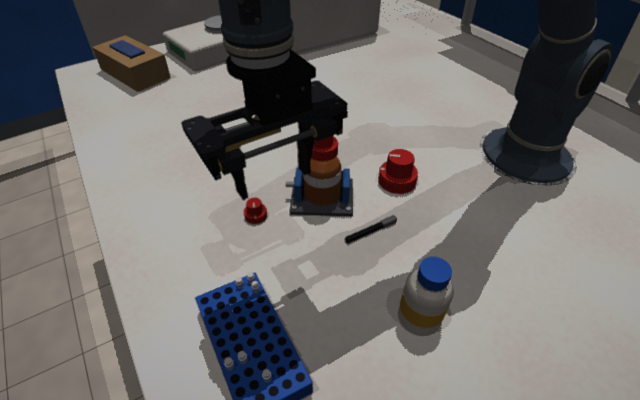

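View pics/side0.png

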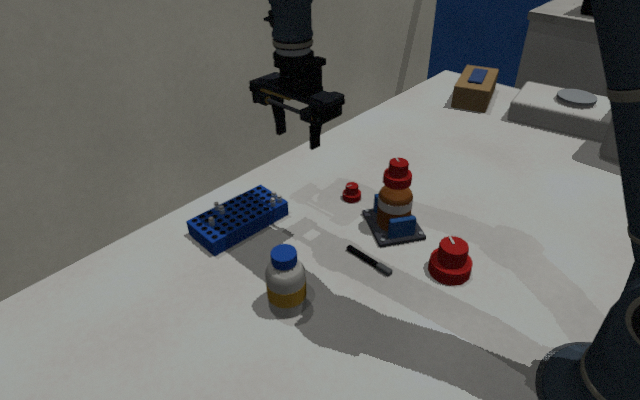

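Red caps that could be confused (scene / side pixels):
- The cap on the bottle, (323,150) / (398,172).
- A small loose one, (256,210) / (352,192).
- A large loose one, (399,172) / (452,260).

I choose the cap on the amber bottle in the blue clamp. Next I measure it and check it in a crop.

```bash
cat > h.py <<'E'
import cv2,numpy as np
def world(f,u,v,z):
    R=cv2.Rodrigues(f["rvec"])[0]
    p=cv2.undistortPoints(np.c_[u,v].astype(float).reshape(-1,1,2),f["mtx"],f["dist"])[:,0]
    P=np.c_[p,np.ones(len(p))]*np.asarray(z).reshape(-1,1)
    return (P-f["tvec"].ravel())@R
def redmask(f):
    h=cv2.cvtColor(f["image"],cv2.COLOR_BGR2HSV)
    return ((h[...,0]<5)|(h[...,0]>172))&(h[...,1]>170)&(h[...,2]>50)
def circ(P):
    A=np.c_[2*P,np.ones(len(P))];s=np.linalg.lstsq(A,(P**2).sum(1),rcond=None)[0]
    return s[:2],np.sqrt(s[2]+s[0]**2+s[1]**2)
E
python3 - <<'E'
from h import *
for n in("scene","side"):
    f=dict(np.load(f"{n}0.npz"));m=redmask(f)
    k,l,st,c=cv2.connectedComponentsWithStats(m.astype(np.uint8))
    for i in range(1,k):
        if st[i,4]<80: continue
        v,u=np.where((l==i)&(f["z_map"]>0));W=world(f,u,v,f["z_map"][v,u])
        print(n,c[i].round(),st[i],"min",np.percentile(W,2,0).round(3),"max",np.percentile(W,98,0).round(3))
        for lo,hi in((.126,.143),(.149,.168),(.169,.18)):
            q=W[(W[:,2]>lo)&(W[:,2]<hi)]
            if len(q)>25: print("  ",lo,hi,len(q),circ(q[:,:2]),q.mean(0).round(4))
f=dict(np.load("side0.npz"));cv2.imwrite("pics/crop.png",cv2.resize(f["image"][140:300,310:490],None,fx=4,fy=3.7,interpolation=cv2.INTER_CUBIC)[:600,:800])
E
```

```text
scene [326. 148.] [313 137  25  17 168] min [ 0.486 -0.129  0.141] max [ 0.538 -0.103  0.147]
   0.126 0.143 28 (array([ 0.51389433, -0.12610768]), np.float64(0.02294355140004055)) [ 0.517  -0.1123  0.1418]
scene [400. 168.] [380 150  37  37 659] min [ 0.312 -0.118  0.025] max [ 0.382 -0.049  0.071]
scene [255. 209.] [245 198  21  22 232] min [ 0.637 -0.17   0.013] max [ 0.677 -0.136  0.039]
side [399. 172.] [384 158  28  30 368] min [ 0.48  -0.152  0.131] max [ 0.531 -0.107  0.175]
   0.126 0.143 39 (array([ 0.50718241, -0.13257756]), np.float64(0.02653448657076194)) [ 0.4844 -0.1274  0.1368]
   0.149 0.168 40 (array([ 0.51017001, -0.13444804]), np.float64(0.019727752053032514)) [ 0.4941 -0.1301  0.1564]
   0.169 0.18 134 (array([ 0.50836056, -0.13295551]), np.float64(0.014007826860481798)) [ 0.5073 -0.1319  0.1731]
side [353. 191.] [343 183  17  18 134] min [ 0.631 -0.175  0.007] max [ 0.664 -0.14   0.04 ]
side [453. 258.] [430 237  42  47 946] min [ 0.299 -0.115  0.013] max [ 0.374 -0.051  0.072]
```

View pics/crop.png

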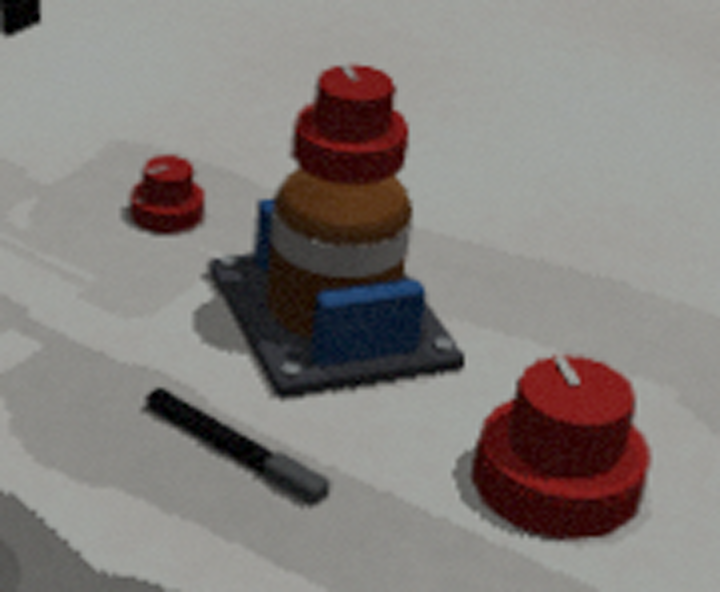

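The crop shows the middle-sized cap on the bottle at side (398,172), with its index mark. The loose small and large ones are the look-alikes. The fit puts the axis near (0.5085, -0.133) with the top at 0.173. I'll go above it and refine with the wrist camera.

Run:
```python
from cell import robot
from h import *
from scipy.spatial.transform import Rotation as R
Q=[0,.70710678,.70710678,0]
robot.goto([.5085,-.133,.27],Q)
s=robot.observe();print(s["time"],s["tcp_pos"],s["q"],s["contact_force"])
f=robot.grab_frame("wrist");cv2.imwrite("pics/w1.png",f["image"])
w,x,y,z=s["tcp_rot"];Rt=R.from_quat([x,y,z,w]).as_matrix()
T=np.asarray(f["T_tool_cam"]);print(T.round(3))
def wl(u,v,zz):
    p=cv2.undistortPoints(np.c_[u,v].astype(float).reshape(-1,1,2),f["mtx"],f["dist"])[:,0]
    P=np.c_[p,np.ones(len(p))]*np.asarray(zz).reshape(-1,1)
    return (P@T[:3,:3].T+T[:3,3])@Rt.T+s["tcp_pos"]
m=redmask(f);k,l,st,c=cv2.connectedComponentsWithStats(m.astype(np.uint8))
for i in range(1,k):
    if st[i,4]<300: continue
    v,u=np.where((l==i)&(f["z_map"]>0));W=wl(u,v,f["z_map"][v,u]);print(c[i],st[i],W.min(0),W.max(0))
    for lo,hi in((.135,.150),(.166,.180)):
        q=W[(W[:,2]>lo)&(W[:,2]<hi)]
        if len(q)>50:
            hull=cv2.convexHull(q[:,:2].astype(np.float32))[:,0]
            print(lo,len(q),"enc",cv2.minEnclosingCircle(hull),"hullfit",circ(hull.astype(float)),np.median(q[:,2]))
```

```text
0.975 [ 0.50963286 -0.13171408  0.26998189] [ 0.18837761  0.18500176 -0.01754061  1.82300552  0.00262431  1.13276864
  0.17194354] [-0.34780684 -0.02363308  0.05564865]
[[ 0.    -0.96  -0.28   0.075]
 [ 1.     0.    -0.     0.   ]
 [ 0.    -0.28   0.96  -0.16 ]
 [ 0.     0.     0.     1.   ]]
[170.93902063 133.03449338] [ 135   98   81   73 3247] [ 0.30972723 -0.13206408  0.0131515 ] [ 0.38437333 -0.05168506  0.07124843]
[324.80618557 197.57594502] [ 292  163   69   68 2910] [ 0.48235905 -0.15925618  0.12257768] [ 0.54051282 -0.10533124  0.1739378 ]
0.135 1161 enc ((0.5115362405776978, -0.13411150872707367), 0.029711486771702766) hullfit (array([ 0.51157681, -0.13418388]), np.float64(0.029168797326946844)) 0.1434182917694075
0.166 1697 enc ((0.5119383931159973, -0.13562189042568207), 0.020727526396512985) hullfit (array([ 0.51178753, -0.13467824]), np.float64(0.019755915350772313)) 0.17143431118034125
[440.46978335 191.96123147] [422 173  38  36 877] [ 0.63204172 -0.18212838  0.00228454] [ 0.67481836 -0.13855933  0.03907854]
```

View pics/w1.png

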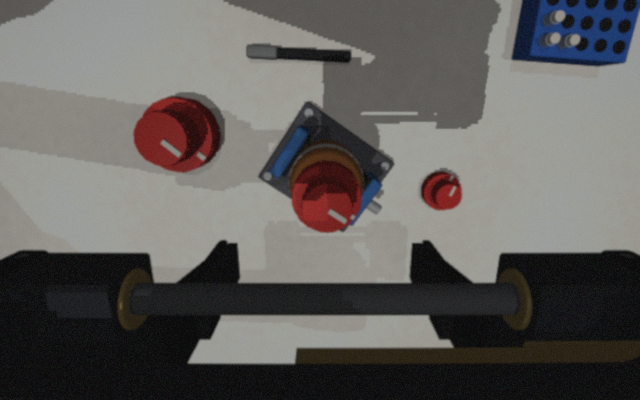

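The wrist view shows the target at (325,198), with the grip and skirt circles measuring 20 and 29 mm in radius, which is the middle size. The fitted axis is about (0.511, -0.134) and the ledge about 0.144. Descending now.

Run:
```python
from cell import robot
import numpy as np
p=np.array([.511,-.134,.20])
robot.move_linear(p); robot.dwell(.2); s=robot.observe();print(s["tcp_pos"],s["contact_force"])
g=robot.move_linear([p[0],p[1],.1475],speed=.06,guard=6);s=robot.observe();print(g,s["tcp_pos"],s["contact_force"])
robot.command_gripper(.03,25);robot.dwell(.2)
s=robot.observe();print(s["time"],s["tcp_pos"],s["contact_force"],s["moment"],s["width"])
import cv2
for n in("side","wrist"):
    cv2.imwrite(f"pics/{n}2.png",robot.grab_frame(n)["image"])
```

```text
[ 0.51177697 -0.13405483  0.2011079 ] [ 0.26763979  0.09356811 -0.36146042]
False [ 0.51134021 -0.13406093  0.14783417] [ 0.59829065  0.22004026 -0.35982461]
3.9167 [ 0.5113071  -0.13403405  0.14756513] [ 2.04970962  0.16455829 -0.96999067] [-0.02822253 -0.29015367  0.02423287] 0.039600291411485314
```

```bash
python3 -c "
import cv2,numpy as np
a=cv2.imread('pics/side2.png')[100:250,310:490];b=cv2.imread('pics/wrist2.png')
cv2.imwrite('pics/c2.png',np.hstack([cv2.resize(a,(400,333)),cv2.resize(b,(400,333))]))"
```

```text
(no output)
```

View pics/c2.png

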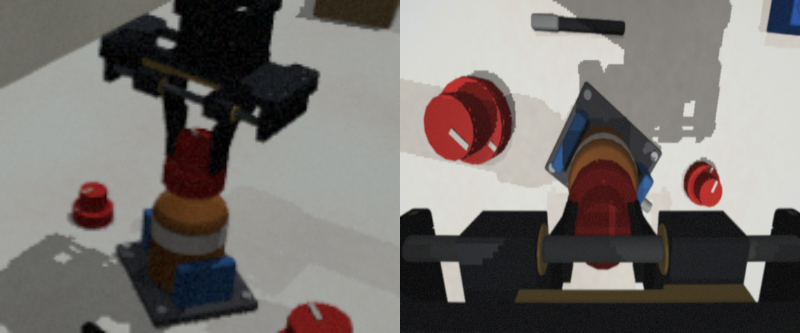

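The grip is confirmed: width 39.6 mm, side load only 2 N, and the pictures show the fingers on either side of the grip just above the ledge. Pressing in steps.

Run:
```python
from cell import robot
import numpy as np
s=robot.observe();p=np.array([.511,-.134,.1475])
for i in range(12):
    p[2]-=.001
    robot.move_linear(p,speed=.02)
    s=robot.observe();print(round(s["time"],2),round(p[2],4),s["tcp_pos"].round(4),s["contact_force"].round(1),round(s["width"],4))
    if s["contact_force"][2]>18: break
robot.dwell(.2);s=robot.observe();print(s["time"],s["tcp_pos"].round(4),s["contact_force"].round(1),s["moment"].round(2))
```

```text
4.27 0.1465 [ 0.5113 -0.134   0.1472] [-0.4  1.6  5.7] 0.0394
4.52 0.1455 [ 0.5113 -0.134   0.1463] [-1.1  0.4  7. ] 0.0397
4.77 0.1445 [ 0.5113 -0.134   0.1455] [-0.4 -0.3  6.2] 0.0396
5.02 0.1435 [ 0.5113 -0.134   0.1446] [-1.2  0.2  7.5] 0.0396
5.27 0.1425 [ 0.5113 -0.134   0.1437] [-2.4  0.3  9.4] 0.0397
5.52 0.1415 [ 0.5113 -0.134   0.1428] [-1.9  0.8  8.9] 0.0396
5.77 0.1405 [ 0.5113 -0.134   0.142 ] [-1.3  1.8 11. ] 0.0396
6.02 0.1395 [ 0.5113 -0.134   0.1414] [-3.6  1.6 12.9] 0.0395
6.27 0.1385 [ 0.5114 -0.134   0.1414] [-5.1  0.6 19.3] 0.0398
6.4667 [ 0.5114 -0.134   0.1414] [-5.4  1.3 20.3] [0.36 1.37 0.02]
```

Hard stop reached: the force rose about 6 to 12 N over 6 mm, then jumped to 20 N with no further motion. Now I twist +1.05 rad about world z in steps while holding the press.

Run:
```python
from cell import robot
import numpy as np,cv2
from scipy.spatial.transform import Rotation as R
robot.command_gripper(.03,40)
p=np.array([.511,-.134,.1385])
R0=R.from_quat([.70710678,.70710678,0,0])
for a in np.arange(.15,1.06,.15):
    x,y,z,w=(R.from_rotvec([0,0,a])*R0).as_quat()
    q=robot.ik(p,[w,x,y,z])
    if a<.2: print(q-robot.observe()["q"])
    robot.move_j(q)
    s=robot.observe();w,x,y,z=s["tcp_rot"]
    yaw=(R.from_quat([x,y,z,w])*R0.inv()).as_rotvec()[2]
    print(round(s["time"],2),round(a,2),"yaw",yaw.round(3),s["tcp_pos"].round(4),s["contact_force"].round(1),s["moment"].round(2),round(s["width"],4))
robot.dwell(.2);s=robot.observe();print(s["time"],s["contact_force"].round(1),s["moment"].round(2))
f=robot.grab_frame("side");cv2.imwrite("pics/s3.png",cv2.resize(f["image"][100:250,310:490],(720,600),interpolation=cv2.INTER_CUBIC))
```

```text
[ 0.02498392  0.00469097 -0.03057954  0.00129113  0.01332485 -0.00441774
  0.1373675 ]
6.94 0.15 yaw 0.15 [ 0.5123 -0.1341  0.1415] [-3.6  1.8 17.1] [0.29 0.8  0.05] 0.0395
7.2 0.3 yaw 0.301 [ 0.5127 -0.134   0.1415] [-1.9  0.5 16.5] [0.27 0.6  0.03] 0.0392
7.46 0.45 yaw 0.451 [ 0.5129 -0.134   0.1415] [-1.3  2.4 16.6] [0.28 0.57 0.06] 0.0391
7.72 0.6 yaw 0.601 [ 0.5129 -0.134   0.1415] [-1.5  1.3 15.6] [0.19 0.49 0.  ] 0.0392
7.97 0.75 yaw 0.751 [ 0.5129 -0.1341  0.1415] [-1.2  0.3 15.4] [0.24 0.47 0.11] 0.0394
8.23 0.9 yaw 0.901 [ 0.5129 -0.1341  0.1415] [-1.1  1.8 15.8] [0.24 0.48 0.08] 0.0389
8.49 1.05 yaw 1.051 [ 0.513  -0.1342  0.1415] [-1.4  0.8 15.3] [0.24 0.41 0.04] 0.0389
8.6917 [-1.5  0.3 15.8] [0.14 0.43 0.08]
```

View pics/s3.png

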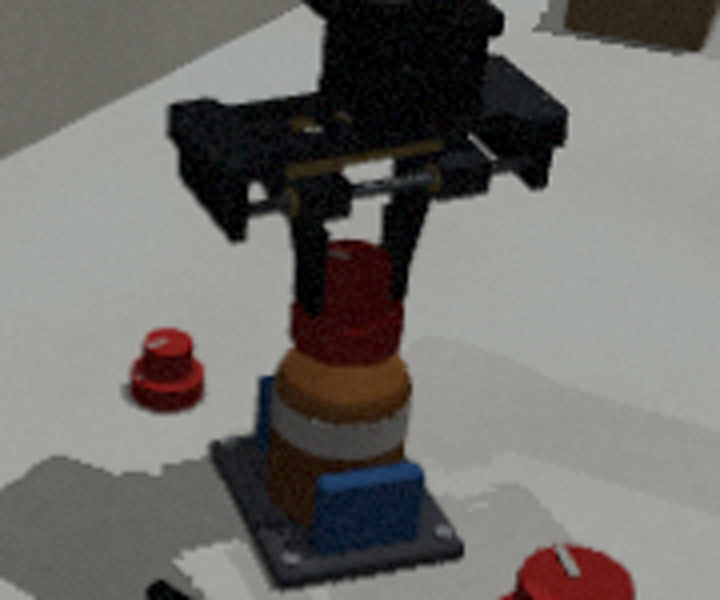

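The index mark now points left at crop (340,255). It pointed up-left before, so the cap turned anticlockwise with the fingers. Lifting straight up from where it sits, with a force guard in case it is still caught.

Run:
```python
from cell import robot
import numpy as np,cv2
s=robot.observe();p=s["tcp_pos"].copy()
for z in (.146,.150,.155,.165,.18):
    p[2]=z
    g=robot.move_linear(p,speed=.03,guard=35)
    s=robot.observe();print(round(s["time"],2),z,g,s["tcp_pos"].round(4),s["contact_force"].round(1),round(s["width"],4))
    if g or s["contact_force"][2]<-12: break
else:
    p[2]=.25; robot.move_linear(p,speed=.06); robot.dwell(.3)
s=robot.observe();print(s)
for n in("side","scene"):
    f=robot.grab_frame(n);cv2.imwrite(f"pics/{n}4.png",f["image"]);np.savez(f"{n}4.npz",**f)
a=cv2.imread('pics/side4.png')[50:250,310:490];b=cv2.imread('pics/scene4.png')
cv2.imwrite('pics/c4.png',np.hstack([cv2.resize(a,(378,420)),cv2.resize(b[60:260,220:420],(420,420))]))
```

```text
9.15 0.146 False [ 0.513  -0.1342  0.1469] [-1.1  0.7  6.1] 0.0393
9.43 0.15 False [ 0.5123 -0.1342  0.1497] [ 0.4  0.9 -1.1] 0.0393
9.75 0.155 False [ 0.5129 -0.1341  0.155 ] [-0.3  0.6 -0.1] 0.0395
10.23 0.165 False [ 0.513  -0.1341  0.1652] [-0.9 -0.2 -1.3] 0.0393
10.88 0.18 False [ 0.5129 -0.1341  0.18  ] [-0.6 -0.7 -1.4] 0.0393
{'time': 12.5, 'q': array([ 0.38192935,  0.2208022 , -0.24272492,  1.83089659,  0.05912931,
        1.09720807,  1.16794906]), 'dq': array([ 0.00064403, -0.001059  , -0.00016015, -0.00365111,  0.00011146,
        0.00185372, -0.0011913 ]), 'joint_efforts': array([ 2.21320252e-04, -3.60179651e+01, -1.08327638e+00, -2.32899463e+01,
        1.40056162e-02,  8.74523842e-02, -3.31853789e-05]), 'tcp_pos': array([ 0.51288392, -0.13409821,  0.24982475]), 'tcp_rot': array([-1.66985674e-04,  2.57425305e-01,  9.66298186e-01,  5.11776971e-06]), 'contact_force': array([ 0.30471664,  0.18462984, -0.36898939]), 'moment': array([ 0.04463789,  0.00582832, -0.00707498]), 'width': 0.039556045726856795}
```

View pics/c4.png

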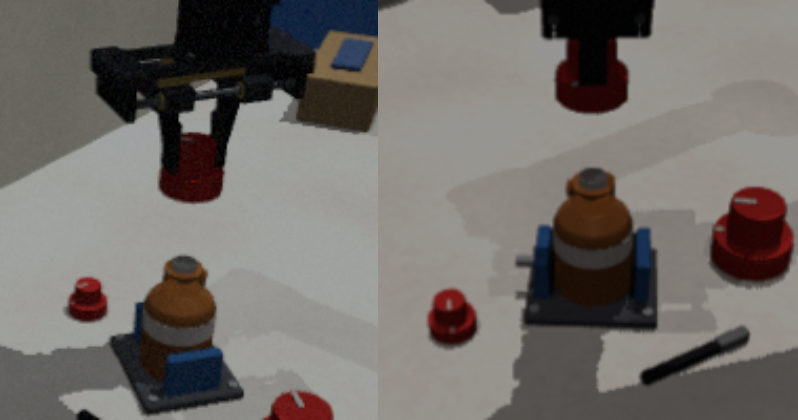

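The cap is off and held upright: crop (191,165) in side and (592,75) in scene, with the open mouth and seal visible below. Its centre is at about z = 0.25, roughly 115 mm above the mouth.

Run:
```python
from cell import robot
robot.job_done()
s=robot.observe();print(s["time"],s["tcp_pos"],s["width"])
```

```text
the job is handed in; nothing more can be done
the job is handed in; nothing more can be done
```

I opened the amber bottle and handed the job in at about 12.6 s, with the cap still in the gripper. The interface reports no verdict, so success is judged from my own checks.

- **Press:** I gripped the cap with 25 N and pressed it about 6 mm down to its hard stop. The force rose from about 6 N to about 12 N, then jumped to 20 N with no further motion.
- **Twist:** I raised the grip to 40 N and turned it 1.05 rad anticlockwise, holding about 16 N down. The white index mark turned with the fingers.
- **Lift:** It came off freely, with no more than about 1.4 N resisting.
- **Last checks:** The cap is upright and still, with its centre about 115 mm above the open mouth. The finger opening is 39.6 mm and the outside force is near zero. The pen and the two look-alike caps looked undisturbed. The jar and rack were outside my last crops, but nothing passed near them.
- **Disagreement:** The side and wrist cameras differed by about 3 mm on the cap's axis in x. I started from a blend of the two. During the twist the tool shifted about 1.6 mm onto the cap's axis (x about 0.513), which was closer to the wrist camera's value.

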